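# Box up the left- and right-hand brackets, each hand in its own bay

### The arm

A 6-joint arm with a two-finger parallel gripper is mounted at the origin on a cart in front of the work surface, level with it; the furniture and walls round the work are solid. World frame = base frame: x ahead of the robot, y to its left, z up, the work surface at z = 0. Lengths are in m, angles in degrees, forces in N, time in s.
With the tool pointing down it reaches from about 0.325 to 0.775 m from the base axis. Payload 5.5 kg.
Tool frame: the origin (TCP) lies at the centre of the arm's flange, where the gripper is bolted on; the fingertips stand 182 mm ahead of it and the grasp point (between the pads) lies 163 mm ahead of it; z points along the fingers, y is the direction in which the jaws open and shut (so a half turn about z gives the same grasp; the last joint's range is limited). The gripper opens to 88 mm and grips with 3 to 60 N. Pads are 20 mm wide; open, the fingers measure 115 mm over their backs; the gripper's body (75 mm by 178 mm) begins 61 mm behind the grasp point.
Start: joints at [70.663, 5.22, 70.514, -0, 104.267, -3.249], TCP at [0.166, 0.577, 0.405] pointing down, gripper open.
Joint ranges: [-164.24, 164.24], [-49.07, 125.15], [9.68, 141.18], [-86.29, 266.29], [3.28, 154.24], [-151.56, 151.56]. Speed limits (degrees/s): [147.25, 147.25, 172.46, 180, 180, 180].

### API

Orientations are given as [roll, pitch, yaw] about the fixed x, y, z axes, in that order (R = Rz(yaw) Ry(pitch) Rx(roll)).
In Python, from station import r gives the robot as it stands. The module is installed in compiled form; this text tells all that it offers. Calls block until the motion is done:
- r.reach(position, orientation): joint-space move of the TCP to a pose.
- r.servo_line(position, rotation=None, speed=0.15): straight line of the TCP; rotation=None keeps the orientation; speed is the mean speed in m/s.
- r.move_joints(angles): joint-space move.
- r.let_go() and r.grab(squeeze=None): open the fingers fully, or close them until they stop; squeeze is the grip in N (None keeps the last).
- r.wait(seconds).
- r.inverse_kinematics(position, orientation): joint angles nearest the present ones, or None.
- r.sense(): the state.
- r.snapshot(name): name is "scene" or "side" or "wrist"; returns a dict with "frame" (420x560x3 uint8, red, green, blue), "fx", "fy", "cx", "cy" (pixels), "R" (3x3) and "t" (3): a world point X has camera coordinates R X + t. Camera axes: x right, y down, z forward; pixel columns grow to the right and rows downward; lengths in m; the calibration is good to about 2 mm. A picture is of the moment at which its call begins. There is no depth.
A pose or a line that the arm cannot do raises r.IKError and nothing moves.
- r.hand_in(): hands the job in, once; it reports no verdict.
The state is a dict: "clock": time; "joints": joint angles; "joint_vel": joint speeds; "joint_torque": joint torques, N m; "tcp_pos": TCP position; "orientation": TCP orientation; "contact_force": force on the tool from outside, world axes, zero at the start; "torque": the same for the moment, N m; "opening": finger opening in m.
Only numpy, scipy, OpenCV 4.12 (cv2) and the standard library are available. Lean on these libraries where they do the work, as an engineer would, in place of code of your own. Each camera call takes 0.05 s, during which the arm holds its last target.

### The job

The milled brackets on the desk are a mix of left-hand and right-hand ones, mirror images of each other. Lift the lid of the wooden parts case over its end lip, slide it right out, and put every bracket in the bay of its own hand, as shown by the sample screwed on behind each bay; then slide the lid back fully home so that it drops down behind the lip. Leave the other things on the desk where they are.

Things in the scene. Friction and masses are not known exactly. Their poses are not given: they have to be found in the camera images.
- case: wooden parts case fixed to the desk, board 170 mm (x) by 192 (y), 60 high. Origin at desk level under the middle of the lidded part, y to the closed end, z up. The lid rests on side-wall ledges at z = 44, between cheeks at x = +-79; metal rails at z 56..60 overhang it (|x| > 70, y -78..78), so it lies in grooves 12 mm high. The closed end's inner face is at y = 70
- lip (a point): middle of the top of the case's low -y end wall (y -78..-70, top z = 48): it stands 4 mm above the ledges and holds the lid in. The lid comes out only when lifted 4 to 8 mm and slid towards the case's -y until clear of the rails, and goes back the same way; then it drops down behind the lip. Axes as the case's
- lid: loose flat wooden lid 153 (x) x 137 (y) x 4 mm, 150 g, corners cut back 4 x 6 mm. Origin at the middle of its underside, z up. Bar handle along x over its middle: 66 mm long, 12 thick (y), 12 to 24 mm above the underside, on posts at x = +-26. Home: frame as the case's, underside at z = 44 of the case, play 1.5 mm each way in y, 2.5 in x
- left_bay (a point): middle of the floor (5 mm above the desk) of the bay for left-hand brackets, the one in line with the left-hand sample. A bay is 68 mm wide (x) and 140 long (y), side walls to 44 mm above the desk, 6 mm divider between the bays to 41 mm. Axes as the case's
- right_bay (a point): middle of the floor of the other bay, for right-hand brackets, in line with the right-hand sample; same sizes, axes as the case's
- sample_left: a left-hand bracket screwed to the case's board outside the closed end, in line with the left-hand bay, which may be either of the two; fixed. Origin on the board, 96 mm in +y from the bay's middle; axes as the case's
- sample_right: a right-hand bracket screwed on in the same way, in line with the right-hand bay; fixed
- left_1: Left-hand milled bracket, 40 g, may be absent. Foot plate 48 x 18 x 5 mm (x -24..24, y -9..9); upright web 48 mm long, 10 thick, up to z = 26, along its middle; ear 5 mm thick at the +x end (x 6..24, out to y = +26): seen from above, ear end away from you, the ear is on the left. Origin under the web's middle, x along the web to the ear end, z up. Starts standing on the desk; pinch across the web.
- left_2: Left-hand milled bracket, 40 g, may be absent. Foot plate 48 x 18 x 5 mm (x -24..24, y -9..9); upright web 48 mm long, 10 thick, up to z = 26, along its middle; ear 5 mm thick at the +x end (x 6..24, out to y = +26): seen from above, ear end away from you, the ear is on the left. Origin under the web's middle, x along the web to the ear end, z up. Starts standing on the desk; pinch across the web.
- left_3: Left-hand milled bracket, 40 g, may be absent. Foot plate 48 x 18 x 5 mm (x -24..24, y -9..9); upright web 48 mm long, 10 thick, up to z = 26, along its middle; ear 5 mm thick at the +x end (x 6..24, out to y = +26): seen from above, ear end away from you, the ear is on the left. Origin under the web's middle, x along the web to the ear end, z up. Starts standing on the desk; pinch across the web.
- right_1: Right-hand milled bracket, 40 g, may be absent. Foot plate 48 x 18 x 5 mm (x -24..24, y -9..9); upright web 48 mm long, 10 thick, up to z = 26, along its middle; ear 5 mm thick at the +x end (x 6..24, out to y = -26): seen from above, ear end away from you, the ear is on the right. Origin under the web's middle, x along the web to the ear end, z up. Starts standing on the desk; pinch across the web.
- right_2: Right-hand milled bracket, 40 g, may be absent. Foot plate 48 x 18 x 5 mm (x -24..24, y -9..9); upright web 48 mm long, 10 thick, up to z = 26, along its middle; ear 5 mm thick at the +x end (x 6..24, out to y = -26): seen from above, ear end away from you, the ear is on the right. Origin under the web's middle, x along the web to the ear end, z up. Starts standing on the desk; pinch across the web.
- right_3: Right-hand milled bracket, 40 g, may be absent. Foot plate 48 x 18 x 5 mm (x -24..24, y -9..9); upright web 48 mm long, 10 thick, up to z = 26, along its middle; ear 5 mm thick at the +x end (x 6..24, out to y = -26): seen from above, ear end away from you, the ear is on the right. Origin under the web's middle, x along the web to the ear end, z up. Starts standing on the desk; pinch across the web.
- screw_tin: closed round tin, 50 mm across, 18 mm high; not part of the job
- hex_keys: hex keys in a red holder, 67 x 52 x 17 mm; not part of the job
- side_cutters: side cutters with blue handles, 120 mm long, 11 mm high; not part of the job
- driver_red: red-handled screwdriver, 153 mm long, 18 mm high; not part of the job
- solder_spool: spool of solder standing on end, 52 mm across, 34 mm high; not part of the job
- dish: glass dish, 60 mm across, 14 mm high; not part of the job

How it is judged:
By the outcome, as a careful person would: the job done as asked, in the order asked, and still so for the second after the job is handed in, with the robot touching nothing.
Of left_1, left_2, left_3, right_1, right_2, right_3 only 4 to 6 are there at a start; the rules pass over those that are not, and their reading is None.
At some moment in a run one of left_1, left_2, left_3, right_1, right_2, right_3 may be knocked a few centimetres aside while the robot is not near it.
Once in a run the grip may slacken for a moment while it holds something.
It also fails if it takes over 210 s, if anything falls off the work surface, if the arm or the gripper's body presses on something with over 40 N, if the wrist force passes 120 N, or if a joint passes its speed limit or range.

## Working session

There is one attempt and no reset: what is moved stays moved. The work goes in short steps, each a Python script; the robot and the scene stay as the last script left them, time stands still between calls to the robot, and variables do not carry over. Pictures are saved under pics/ and viewed, and the job is handed in when it is done.

```bash
mkdir -p pics; ls
python3 - <<'E'
from station import r
import cv2,numpy as np
s=r.sense();print(s)
for n in ["scene","side","wrist"]:
    d=r.snapshot(n);cv2.imwrite(f"pics/{n}0.png",cv2.cvtColor(d["frame"],cv2.COLOR_RGB2BGR))
    print(n,d["fx"],d["cx"],d["cy"],np.round(d["R"],3).tolist(),np.round(d["t"],3), -np.array(d["R"]).T@d["t"])
E
```

```text
pics
{'clock': 0.0, 'joints': array([ 7.06636354e+01,  5.26246180e+00,  7.05805365e+01, -1.10477351e-03,
        1.04268927e+02, -3.24943995e+00]), 'joint_vel': array([-0.00242179,  0.04182567,  0.06493164, -0.06640973, -0.08595576,
       -0.00431825]), 'joint_torque': array([ 2.89920295e-03, -4.46453261e+01, -4.06450975e+01,  6.99729379e-02,
        2.94369052e-02, -1.48528620e-04]), 'tcp_pos': array([0.16628588, 0.576548  , 0.40352655]), 'orientation': array([-1.79888194e+02, -5.27474815e-03,  1.63912799e+02]), 'contact_force': array([-0.52835315, -0.04292583, -0.61924534]), 'torque': array([-0.0319488 ,  0.01306726,  0.04825219]), 'opening': 0.08797684074020896}
scene 381.6356021919206 279.8993260151028 209.11050085836075 [[0.727, -0.686, 0.023], [-0.387, -0.438, -0.812], [0.567, 0.581, -0.584]] [-0.41   0.285  0.634] [ 0.04891267 -0.52544942  0.61063664]
side 388.43288242053706 278.55227501716774 208.22744202407455 [[-0.961, -0.276, -0.01], [-0.104, 0.398, -0.912], [0.255, -0.875, -0.411]] [0.555 0.107 0.857] [0.32614626 0.86001159 0.45583234]
wrist 376.35310947957663 275.65913470709205 204.35641416282053 [[0.278, 0.961, -0.002], [0.915, -0.264, 0.307], [0.294, -0.087, -0.952]] [-0.6   -0.036  0.392] [0.08405937 0.6006299  0.38268504]
```

View pics/scene0.png

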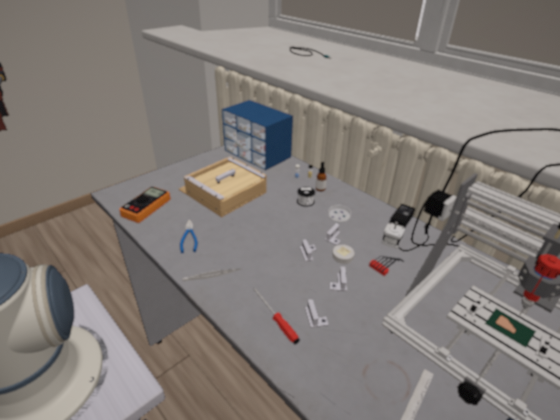

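View pics/side0.png

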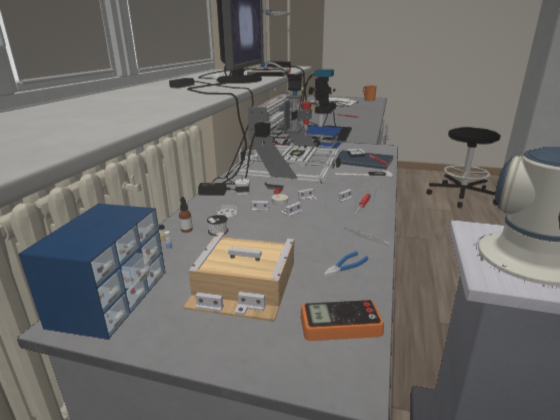

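View pics/wrist0.png

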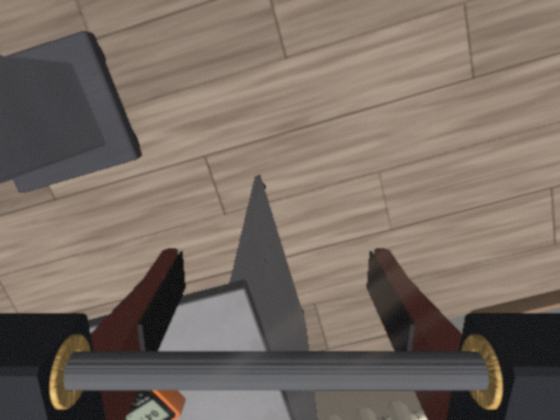

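Four brackets are in view in the scene picture, at about (308,249), (334,234), (342,280) and (315,313). The case is at (227,185), with its samples on the far side, facing the side camera. Next I'll get rough positions and closer wrist views.

```bash
cat > h.py <<'E'
from station import r
import cv2,numpy as np
from scipy.spatial.transform import Rotation as Ro
def snap(n,name=None):
    d=r.snapshot(n)
    if name: cv2.imwrite(f"pics/{name}.png",cv2.cvtColor(d["frame"],cv2.COLOR_RGB2BGR))
    return d
def ray(d,u,v,z=0.):
    R=np.array(d["R"]);t=np.array(d["t"]);c=-R.T@t
    w=R.T@np.array([(u-d["cx"])/d["fx"],(v-d["cy"])/d["fy"],1])
    return c+w*(z-c[2])/w[2]
def proj(d,X):
    p=np.array(d["R"])@np.array(X)+d["t"]
    return np.array([d["fx"]*p[0]/p[2]+d["cx"],d["fy"]*p[1]/p[2]+d["cy"]])
E
python3 - <<'E'
from h import *
d=snap("scene");e=snap("side")
for n,u,v in [("b1",308,249),("b2",334,234),("b3",342,280),("b4",315,313),("cutter",189,238),("meter",146,203),("driver",278,320),("tin",306,197),("spool/dish",340,213),("dish",343,254),("hex",385,265),("edgeL",95,195),("edge",195,312),("tweez",210,273),("bottle",321,190)]:
    print(n,np.round(ray(d,u,v,0.01),3))
for n,u,v in [("cL",183,187),("cfront",222,210),("cR",266,185),("cback",229,161)]: print(n,np.round(ray(d,u,v,0.06 if n!='x' else 0),3))
print('side')
for n,u,v in [("b",292,209),("b",260,205),("b",306,194),("b",345,196),("cutter",348,264),("tin",217,224),("white",230,211),("hex",280,195),('driver',363,203),('edge',393,250)]:
    print(n,np.round(ray(e,u,v,0.01),3))
for n,u,v in [("c",192,289),("c",282,300),("c",295,240),("c",215,236)]: print(n,np.round(ray(e,u,v,0.06 if n!='x' else 0),3))
E
```

```text
b1 [ 0.572 -0.089  0.01 ]
b2 [ 0.661 -0.094  0.01 ]
b3 [ 0.553 -0.207  0.01 ]
b4 [ 0.445 -0.227  0.01 ]
cutter [0.386 0.131 0.01 ]
meter [0.379 0.334 0.01 ]
driver [ 0.379 -0.19   0.01 ]
tin [0.728 0.066 0.01 ]
spool/dish [ 0.741 -0.047  0.01 ]
dish [ 0.62  -0.156  0.01 ]
hex [ 0.662 -0.243  0.01 ]
edgeL [0.293 0.463 0.01 ]
edge [ 0.273 -0.068  0.01 ]
tweez [0.355 0.    0.01 ]
bottle [0.788 0.062 0.01 ]
cL [0.46  0.267 0.06 ]
cfront [0.475 0.114 0.06 ]
cR [0.632 0.129 0.06 ]
cback [0.639 0.301 0.06 ]
side
b [ 0.566 -0.093  0.01 ]
b [ 0.66  -0.097  0.01 ]
b [ 0.551 -0.211  0.01 ]
b [ 0.435 -0.225  0.01 ]
cutter [0.382 0.149 0.01 ]
tin [0.729 0.046 0.01 ]
white [ 0.727 -0.037  0.01 ]
hex [ 0.626 -0.183  0.01 ]
driver [ 0.379 -0.185  0.01 ]
edge [0.292 0.065 0.01 ]
c [0.622 0.376 0.06 ]
c [0.467 0.365 0.06 ]
c [0.494 0.164 0.06 ]
c [0.664 0.192 0.06 ]
```

Run:
```python
from h import *
import pickle
def go(p,y):
    q=r.inverse_kinematics(p,[180,0,y]); print(p,y,None if q is None else np.round(q,0))
    if q is not None: r.reach(p,[180,0,y])
go([0.52,0.17,0.40],0)
print(r.sense()["clock"]); d=snap("wrist","w1");pickle.dump(dict(d),open("w1.pkl","wb"))
go([0.50,-0.12,0.40],0)
print(r.sense()["clock"]); d=snap("wrist","w2");pickle.dump(dict(d),open("w2.pkl","wb"))
```

```text
[0.52, 0.17, 0.4] 0 [ 15.  -3.  79.  -0. 104. 105.]
2.2
[0.5, -0.12, 0.4] 0 [-17.  -8.  84.  -0. 104.  73.]
3.3667
```

View pics/w1.png

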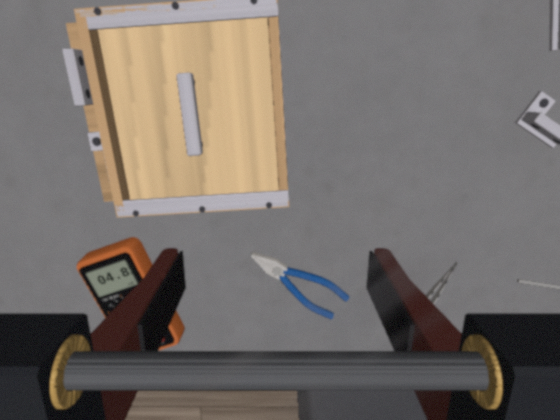

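View pics/w2.png

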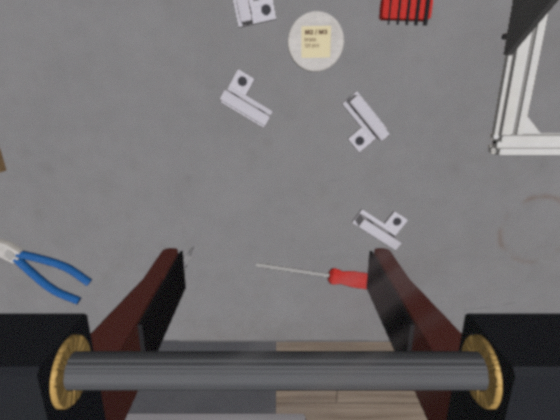

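w2 shows brackets at (245,98), (368,118) and (378,230), with a fourth cut off at (255,10). w1 shows the case with its lip end to the right (−y), and the samples near (75,75) and (95,140). The samples and the far zone need clearer views.

Run:
```python
from h import *
import pickle
def go(p,y):
    q=r.inverse_kinematics(p,[180,0,y]); print(p,y,None if q is None else np.round(q,0))
    if q is not None: r.reach(p,[180,0,y])
go([0.60,-0.12,0.36],0)
print(r.sense()["clock"]); d=snap("wrist","w3");pickle.dump(dict(d),open("w3.pkl","wb"))
go([0.56,0.26,0.36],0)
print(r.sense()["clock"]); d=snap("wrist","w4");pickle.dump(dict(d),open("w4.pkl","wb"))
```

```text
[0.6, -0.12, 0.36] 0 [-14.   7.  73.  -0. 100.  76.]
3.925
[0.56, 0.26, 0.36] 0 [ 22.   8.  72.  -0. 100. 112.]
5.4
```

View pics/w3.png

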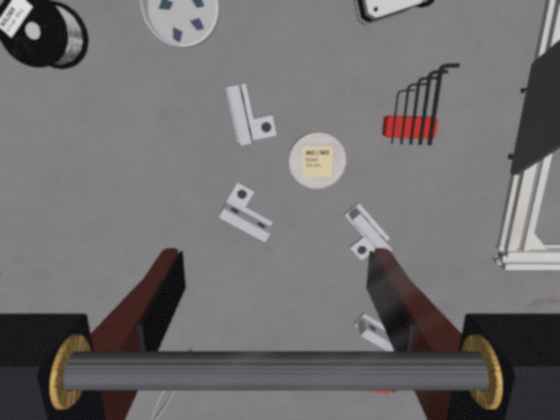

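View pics/w4.png

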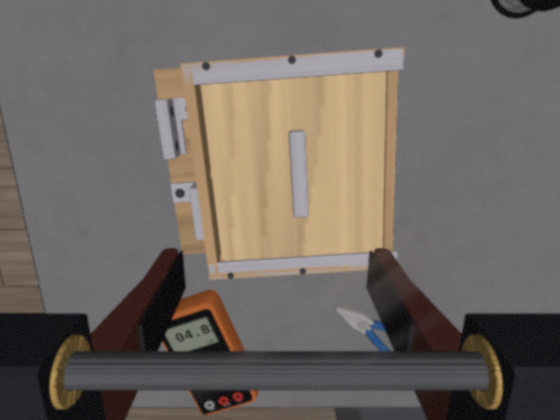

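In w3 the far bracket has its web from (236,85) to (242,143) and its ear at (265,126), so it is left-hand. In w4 the near-x sample's ear points outward at (182,192), so it is the left-hand one; the other points inward, so right-hand. I make it 2 left (far and near-driver brackets) and 2 right. The left bay is the one nearer the robot. Next I'll measure the case.

Run:
```python
from h import *
import pickle
for f,box in (("w4",(225,120,370,235)),("w1",(140,50,240,170))):
    d=pickle.load(open(f+".pkl","rb"));hsv=cv2.cvtColor(d["frame"],cv2.COLOR_RGB2HSV)
    m=((hsv[...,1]<60)&(hsv[...,2]>110)).astype(np.uint8)
    k=np.zeros_like(m);x0,y0,x1,y1=box;k[y0:y1,x0:x1]=m[y0:y1,x0:x1]
    c=max(cv2.findContours(k,0,2)[0],key=cv2.contourArea)
    rr=cv2.minAreaRect(c);b=cv2.boxPoints(rr);P=np.array([ray(d,*p,.068) for p in b])
    cc=ray(d,*rr[0],.068)
    e=[P[1]-P[0],P[2]-P[1]];e=max(e,key=np.linalg.norm);
    print(f,rr,"c",cc.round(4),"sides",[np.linalg.norm(P[1]-P[0]),np.linalg.norm(P[2]-P[1])],"ang",np.degrees(np.arctan2(e[1],e[0])))
    # rails
    k=m.copy();k[y0-10:y1,x0:x1]=0
    for c in sorted(cv2.findContours(k,0,2)[0],key=cv2.contourArea)[-6:]:
        rr=cv2.minAreaRect(c)
        b=cv2.boxPoints(rr);P=np.array([ray(d,*p,.060) for p in b]);print(np.round(rr[0]),P[:,:2].round(3).tolist())
```

```text
w4 ((298.4750671386719, 173.50123596191406), (87.5406494140625, 16.978790283203125), 87.1375961303711) c [0.5811 0.2426 0.068 ] sides [np.float64(0.012079615059795242), np.float64(0.06627538358941962)] ang -175.86728274348832
[ 10. 200.] [[0.568, 0.472], [0.568, 0.457], [0.55, 0.461], [0.55, 0.476]]
[ 15. 254.] [[0.507, 0.486], [0.521, 0.482], [0.519, 0.457], [0.505, 0.461]]
[158. 398.] [[0.372, 0.391], [0.372, 0.348], [0.356, 0.349], [0.356, 0.393]]
[191. 336.] [[0.439, 0.356], [0.453, 0.318], [0.428, 0.313], [0.414, 0.352]]
[279. 301.] [[0.513, 0.334], [0.514, 0.181], [0.42, 0.173], [0.419, 0.341]]
[280. 164.] [[0.698, 0.442], [0.697, 0.071], [0.441, 0.013], [0.442, 0.5]]
w1 ((189.27694702148438, 113.71539306640625), (84.09555053710938, 17.240825653076172), 82.87498474121094) c [0.5804 0.241  0.068 ] sides [np.float64(0.013555858890566663), np.float64(0.0656741114845363)] ang -176.24302165722906
[170. 402.] [[0.274, 0.324], [0.281, 0.323], [0.281, 0.246], [0.274, 0.246]]
[249. 416.] [[0.264, 0.251], [0.265, 0.149], [0.255, 0.149], [0.255, 0.252]]
[191. 398.] [[0.277, 0.32], [0.293, 0.318], [0.29, 0.203], [0.274, 0.203]]
[164. 413.] [[0.271, 0.331], [0.271, 0.253], [0.255, 0.254], [0.255, 0.333]]
[111. 278.] [[0.432, 0.35], [0.447, 0.31], [0.422, 0.305], [0.406, 0.346]]
[280. 174.] [[0.664, 0.38], [0.664, -0.043], [0.347, -0.117], [0.346, 0.452]]
```

Run:
```python
from h import *
import pickle
d=pickle.load(open("w4.pkl","rb"))
A={}
for n,u,v in [("topR_out",403,49),("topL_out",182,66),("topR_in",403,68),("botL_out",208,278),("botR",396,270),("botL_in",216,264)]:
    A[n]=ray(d,u,v,.06);print(n,A[n].round(4))
v=A["topR_out"]-A["topL_out"];print(np.linalg.norm(v),np.degrees(np.arctan2(v[1],v[0]))+90)
v=A["botR"]-A["botL_out"];print(np.linalg.norm(v),np.degrees(np.arctan2(v[1],v[0]))+90)
im=cv2.imread("pics/w4.png")[30:290,130:420];cv2.imwrite("pics/w4z.png",cv2.resize(im,None,fx=2.5,fy=2.2,interpolation=2))
```

```text
topR_out [0.6668 0.1716 0.06  ]
topL_out [0.6562 0.3245 0.06  ]
topR_in [0.6545 0.1703 0.06  ]
botL_out [0.4904 0.3159 0.06  ]
botR [0.4975 0.1601 0.06  ]
botL_in [0.5033 0.3086 0.06  ]
0.1533461892918714 3.9903615389969644
0.15593716291153506 2.595440918441355
```

View pics/w4z.png

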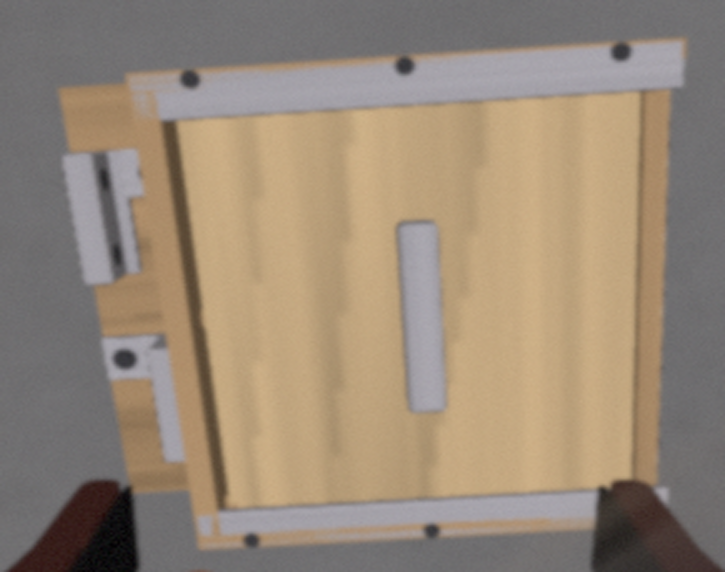

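Case centre is about (0.580, 0.2425) with yaw +4°. The handle measures 66 mm, as given, and the rails agree. Grasp the lid.

```bash
cat >> h.py <<'E'
C=np.array([0.580,0.2425]);CY=4.0
ex=np.array([np.cos(np.radians(CY)),np.sin(np.radians(CY))]);ey=np.array([-ex[1],ex[0]])
def cw(x,y): return C+ex*x+ey*y
def tp(xy,gz): return [float(xy[0]),float(xy[1]),gz+0.163]
def st(tag=""):
    s=r.sense();print(tag,round(s["clock"],1),"g",(s["tcp_pos"]-[0,0,.163]).round(4),s["orientation"].round(1),"F",s["contact_force"].round(1),"T",s["torque"].round(2),"op",round(s["opening"]*1000,1));return s
E
python3 - <<'E'
from h import *
r.reach(tp(cw(0,0),0.11),[180,0,CY]);st()
r.servo_line(tp(cw(0,0),0.071),speed=0.08);st("down")
r.grab(30);st("grip")
d=snap("side","s1");d=snap("wrist","w5")
E
```

```text
5.9 g [0.5802 0.2417 0.1097] [1.8e+02 1.0e-01 3.9e+00] F [0.4 0.  1.2] T [-0.01  0.17  0.01] op 88.0
down 6.5 g [0.5799 0.2426 0.0708] [180.   0.   4.] F [-0.4 -0.1  0.6] T [-0.03  0.11 -0.04] op 87.9
grip 7.7 g [0.58   0.2425 0.071 ] [180.   0.   4.] F [-0.  -0.4  0.3] T [-0.04  0.16  0.  ] op 11.4
```

View pics/s1.png

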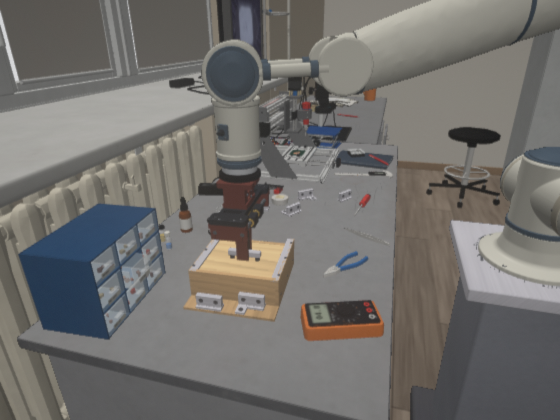

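The handle is held; the opening reads 11.4 mm. Lift 6 mm and slide out.

Run:
```python
from h import *
r.servo_line(tp(cw(0,0),0.077),speed=0.03);st("lift")
for y in (-0.02,-0.06,-0.11,-0.155,-0.17):
    r.servo_line(tp(cw(0,y),0.077),speed=0.1);s=st(str(y))
    if np.linalg.norm(s["contact_force"][:2])>12: print("STOP");break
snap("side","s2")
```

```text
lift 8.1 g [0.5801 0.2425 0.0774] [-180.   -0.    4.] F [ 0.1 -0.1 -1.4] T [-0.01  0.12 -0.01] op 12.0
-0.02 8.5 g [0.5815 0.2215 0.0769] [180.    0.    3.9] F [ 0.7  0.1 -1.3] T [-0.03  0.13  0.03] op 11.9
-0.06 9.0 g [0.5843 0.1821 0.0771] [-180.    -0.     3.9] F [-0.   0.3 -1.1] T [-0.07  0.2   0.02] op 11.9
-0.11 9.7 g [0.5877 0.1326 0.0771] [-180.   -0.    4.] F [-0.1 -0.7 -1.1] T [0.01 0.16 0.02] op 11.8
-0.155 10.3 g [0.5908 0.0877 0.077 ] [-180.   -0.    4.] F [ 0.3 -0.1 -2. ] T [ 0.    0.14 -0.03] op 11.5
-0.17 10.6 g [0.5919 0.0726 0.077 ] [-180.   -0.    4.] F [-0.   0.2 -1.6] T [0.02 0.14 0.01] op 11.7
```

View pics/s2.png

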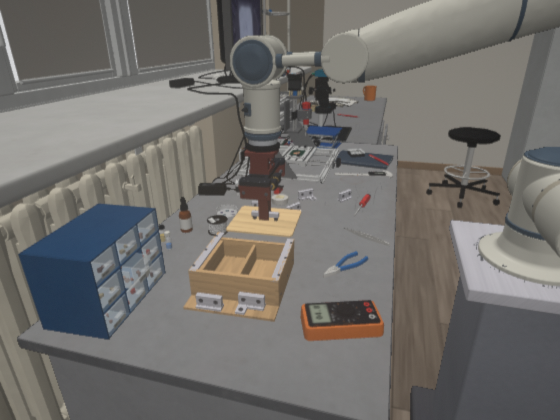

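Run:
```python
from h import *
L=(0.535,0.04)
r.servo_line(tp(L,0.077),speed=0.12);st()
r.servo_line(tp(L,0.032),speed=0.08);st()
r.servo_line(tp(L,0.0265),speed=0.03);st("set")
r.let_go();st()
r.servo_line(tp(L,0.10),speed=0.15)
r.reach([0.53,-0.12,0.38],[180,0,0]);st()
import pickle
d=snap("wrist","w6");pickle.dump(dict(d),open("w6.pkl","wb"))
d=snap("scene","c6");pickle.dump(dict(d),open("c6.pkl","wb"))
```

```text
11.3 g [0.5352 0.0402 0.0773] [-1.8e+02 -1.0e-01  4.0e+00] F [ 0.4 -0.4 -1.5] T [-0.02  0.18  0.01] op 11.6
 12.1 g [0.5351 0.04   0.0321] [-180.   -0.    4.] F [-0.1  0.5 -0.7] T [-0.03  0.18  0.03] op 11.9
set 12.4 g [0.5352 0.04   0.0269] [180.  -0.   4.] F [0.1 0.  0.3] T [-0.05  0.05  0.01] op 12.0
 13.6 g [0.535  0.04   0.0265] [180.  -0.   4.] F [-0.3  0.1 -0.6] T [-0.    0.1   0.03] op 87.8
 15.1 g [ 0.5301 -0.1195  0.2151] [-1.799e+02  1.000e-01  0.000e+00] F [ 0.2 -0.2 -0.6] T [ 0.03  0.1  -0.  ] op 87.7
```

View pics/w6.png

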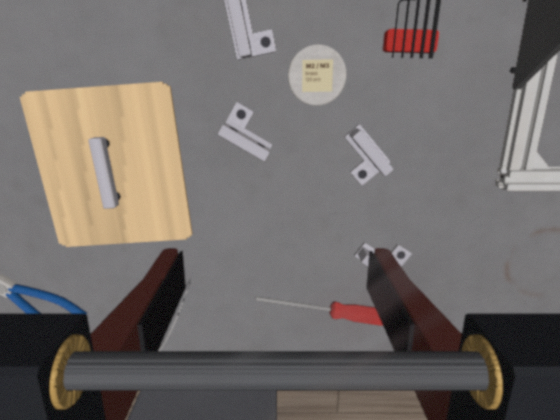

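View pics/c6.png

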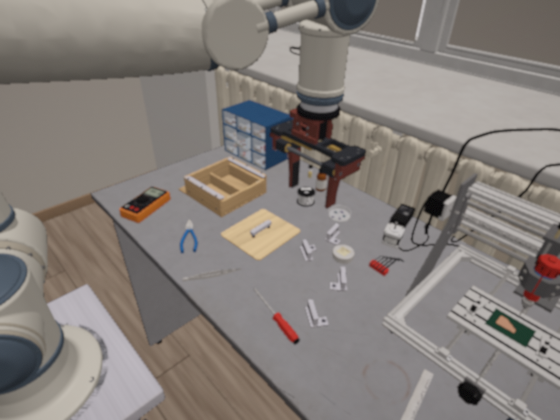

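The lid is flat on the desk at (107,170) in w6. There are four brackets: (245,135), (370,155), (383,255) and (250,28). Next I'll measure each web's top.

Run:
```python
import cv2,numpy as np
a=cv2.imread("pics/w6.png");b=cv2.imread("pics/w3.png");c=cv2.imread("pics/w2.png")
z=lambda im,x,y:cv2.resize(im[y:y+70,x:x+70],(390,290),interpolation=cv2.INTER_NEAREST)
o=np.vstack([np.hstack([z(a,210,95),z(a,335,120)]),np.hstack([z(b,215,80),z(c,345,200)])])
cv2.imwrite("pics/z1.png",o)
for im,x,y in((a,245,140),(c,378,230)):print(im[y-8:y+9:2,x].tolist())
```

```text
[[175, 166, 170], [144, 139, 142], [129, 126, 129], [158, 153, 157], [181, 174, 177], [182, 174, 178], [181, 174, 178], [182, 174, 177], [178, 171, 174]]
[[196, 188, 192], [173, 166, 169], [137, 133, 137], [165, 159, 162], [195, 187, 190], [193, 187, 190], [193, 187, 189], [193, 185, 188], [178, 170, 174]]
```

View pics/z1.png

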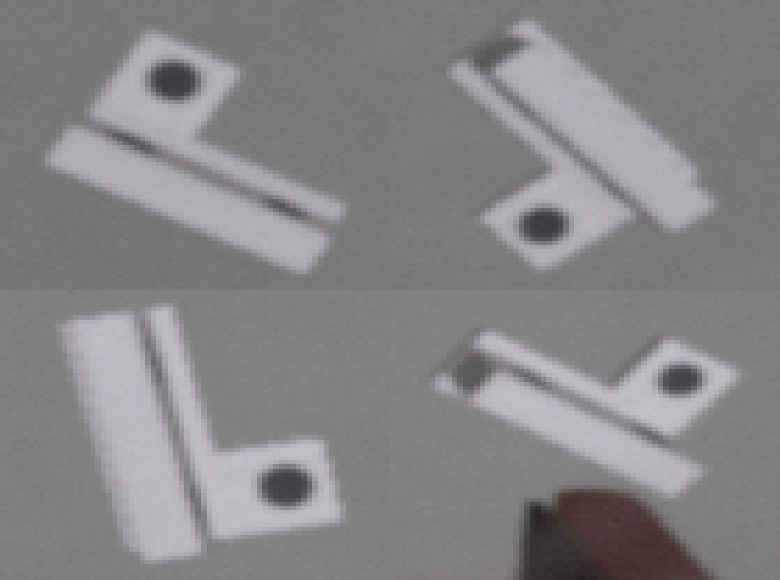

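```bash
cat > m.py <<'E'
from h import *
import pickle
def web(f,x0,y0,pts,hole):
    d=pickle.load(open(f+".pkl","rb"))
    cv=lambda p:(x0+(p[0]+.5)/5.571-.5,y0+(p[1]+.5)/4.143-.5)
    P=np.array([ray(d,*cv(p),.026)[:2] for p in pts]);H=ray(d,*cv(hole),.005)[:2]
    c=P.mean(0);a=(P[2]+P[3]-P[0]-P[1])/2;L=np.linalg.norm(a);a/=L
    if (H-c)@a<0:a=-a
    n=np.array([-a[1],a[0]]);h=H-c
    print(f,"c",c.round(4),"L %.1f W %.1f"%(L*1e3,np.linalg.norm(P[0]-P[1])*1e3),"yaw %.1f"%np.degrees(np.arctan2(a[1],a[0])),"hole",(h@a*1e3).round(1),(h@n*1e3).round(1))
if __name__=="__main__":
    web("w6",210,95,[(78,125),(47,160),(307,272),(332,235)],(173,80))
    web("w6",335,120,[(107,75),(150,48),(325,205),(282,232)],(154,225))
    web("w3",215,80,[(62,35),(135,22),(205,262),(140,270)],(285,195))
    web("w2",345,200,[(85,110),(110,82),(315,180),(290,205)],(290,90))
E
python3 m.py
```

```text
w6 c [ 0.5637 -0.0906] L 46.3 W 8.9 yaw 59.5 hole 15.3 -17.5
w6 c [ 0.5538 -0.2051] L 45.5 W 8.5 yaw -137.9 hole 14.8 -18.5
w3 c [ 0.6587 -0.0882] L 46.2 W 10.7 yaw -168.2 hole 15.0 18.3
w2 c [ 0.4386 -0.2246] L 46.9 W 8.3 yaw -122.8 hole 14.9 17.3
```

The web lengths and widths match, and the holes sit at (15, ±18) on all four, so the hands are confirmed. Before picking I'll check the open-finger footprints against the neighbouring objects.

```bash
cat > b.py <<'E'
B={"b1":(0.5637,-0.0906,59.5,"R"),"b3":(0.5538,-0.2051,-137.9,"R"),"b2":(0.6587,-0.0882,-168.2,"L"),"b4":(0.4386,-0.2246,-122.8,"L")}
SH={"b1":(.008,0.0),"b2":(0,0),"b3":(0,0),"b4":(0,0)}
E
cat > fp.py <<'E'
from h import *
import pickle,sys
from b import *
def fingers(n):
    x,y,w,_=B[n];a=np.array([np.cos(np.radians(w)),np.sin(np.radians(w))]);nn=np.array([-a[1],a[0]])
    c=np.array([x,y])+a*SH[n][0]+nn*SH[n][1]
    return [[c+nn*s*q+a*p for q,p in((.044,-.011),(.044,.011),(.058,.011),(.058,-.011))] for s in(1,-1)]
if __name__=="__main__":
    out=[]
    for f in("w2","w3"):
        d=pickle.load(open(f+".pkl","rb"));im=cv2.cvtColor(d["frame"],cv2.COLOR_RGB2BGR)
        for n in B:
            for F in fingers(n):
                cv2.polylines(im,[np.array([proj(d,[*p,.012]) for p in F]).astype(int)],True,(0,0,255) if n!="b1" else (0,255,0),1)
        out.append(im[:300])
    cv2.imwrite("pics/"+sys.argv[1],np.vstack(out))
E
python3 fp.py fp1.png
```

```text
(no output)
```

View pics/fp1.png

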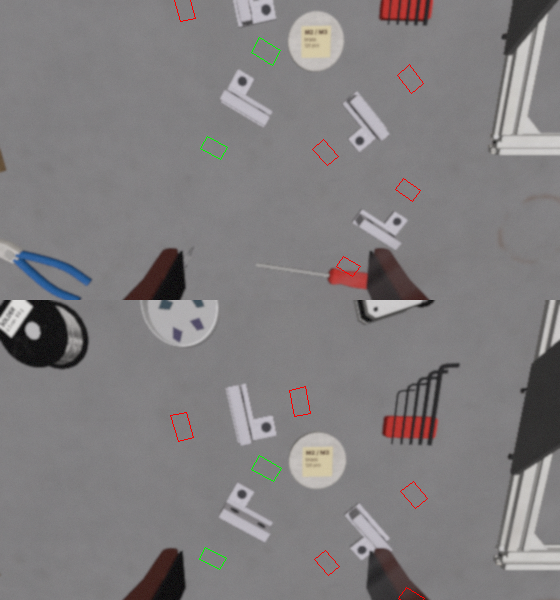

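Only the near-driver bracket's finger conflicts, with the driver's handle, so I'll offset that grasp. First pick is b1 (right-hand).

```bash
sed -i 's/"b4":(0,0)/"b4":(-.012,.006)/' b.py
cat > pp.py <<'E'
from h import *
from b import *
import pickle
def plan(n,tgt):
    x,y,w,_=B[n];a=np.array([np.cos(np.radians(w)),np.sin(np.radians(w))]);nn=np.array([-a[1],a[0]])
    g=np.array([x,y])+a*SH[n][0]+nn*SH[n][1]
    return g,w
def wr(a): return (a+180)%360-180
def pick(n,tgt,bx,by):
    """tgt: bracket yaw in case frame (0/180); bx,by bracket centre in case frame"""
    g,w=plan(n,tgt);T=wr(tgt+CY)
    t=np.radians(tgt);pc=cw(bx+np.cos(t)*SH[n][0],by+np.sin(t)*SH[n][0])
    best=None
    for f in(0,180):
        q1=r.inverse_kinematics(tp(g,.12),[180,0,wr(w+f)]);q2=r.inverse_kinematics(tp(pc,.13),[180,0,wr(T+f)])
        if q1 is None or q2 is None: continue
        m=max(abs(q1[5]),abs(q2[5]));print(f,np.round(q1[5]),np.round(q2[5]))
        if best is None or m<best[0]: best=(m,f)
    f=best[1]
    r.reach(tp(g,.12),[180,0,wr(w+f)]);r.servo_line(tp(g,.026),speed=.12);st("at")
    r.grab(25);st("grab")
    r.servo_line(tp(g,.13),speed=.15);s=st("up")
    if s["opening"]<.007: print("MISSED");return False
    r.reach(tp(pc,.13),[180,0,wr(T+f)]);s=st("over")
    return pc
def view(name,p=(0.53,-0.12),z=.38,yaw=0):
    r.reach([*p,z],[180,0,yaw]);d=snap("wrist",name);pickle.dump(dict(d),open(name+".pkl","wb"));return d
E
python3 - <<'E'
from pp import *
pc=pick("b1",180,.037,-.006)
snap("side","s3")
E
```

```text
0 19.0 -76.0
at 17.0 g [ 0.5681 -0.0838  0.027 ] [179.9  -0.   59.5] F [0.9 0.3 0.5] T [-0.06  0.08  0.01] op 88.1
grab 18.2 g [ 0.5678 -0.0837  0.026 ] [180.    0.   59.5] F [ 1.1  0.4 -0.5] T [-0.07  0.14  0.  ] op 10.1
up 19.0 g [ 0.5676 -0.0837  0.1288] [-179.9    0.    59.5] F [-0.  -0.  -0.5] T [-0.07  0.05 -0.  ] op 10.1
over 20.5 g [0.6095 0.2379 0.1294] [-180.    -0.  -176.1] F [-0.5 -1.1 -0.8] T [ 0.03 -0.02 -0.05] op 9.8
```

View pics/s3.png

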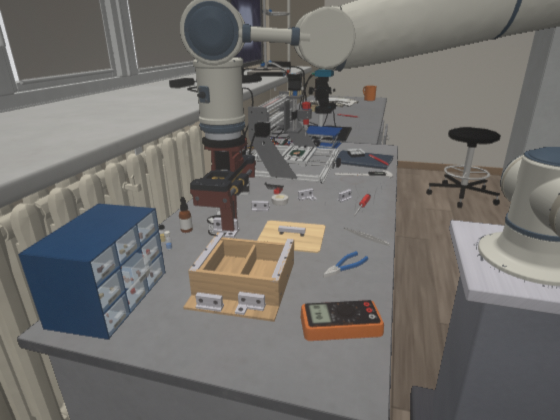

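b1 is held over the far (right-hand) bay in the side view. Lower, release, then push it to the −y end of the bay.

```bash
cat >> pp.py <<'E'
def place(pc,rel=.032):
    r.servo_line(tp(pc,.07),speed=.15);st("70")
    r.servo_line(tp(pc,rel),speed=.06);s=st("low")
    r.let_go();st("open")
    r.servo_line(tp(pc,.13),speed=.15);st("out")
def push(px,y0,y1,z=.028):
    o=r.sense()["orientation"]
    r.grab(10)
    r.reach(tp(cw(px,y0),.10),[180,0,float(o[2])])
    r.servo_line(tp(cw(px,y0),z),speed=.12);st("pd")
    y=y0
    while y>y1+1e-6:
        y=max(y-.012,y1);r.servo_line(tp(cw(px,y),z),speed=.05);s=st("p%.3f"%y)
        if np.linalg.norm(s["contact_force"])>10: break
    r.servo_line(tp(cw(px,y+.006),z),speed=.05)
    r.servo_line(tp(cw(px,y+.006),.12),speed=.15);r.let_go()
E
python3 - <<'E'
from pp import *
pc=cw(.037-.008,-.006)
place(pc)
snap("wrist","w7")
# ear of b1 is on the case -x side, inward (+y); push at bracket x=-10 => case x = +.047
push(.047,.03,-.037)
view("w8",(0.56,0.22),.36)
E
```

```text
70 21.1 g [0.6095 0.2382 0.0703] [ 180.   -0. -176.] F [ 0.3 -0.3  0.3] T [0.03 0.01 0.05] op 9.7
low 21.9 g [0.6093 0.2385 0.0316] [-180.   -0. -176.] F [-0.6 -0.2 -1.1] T [ 0.02 -0.01 -0.01] op 9.8
open 23.1 g [0.6094 0.2385 0.032 ] [-180.   -0. -176.] F [ 1.4 -0.5  1.1] T [ 0.06 -0.03  0.03] op 87.9
out 23.9 g [0.6092 0.2385 0.1287] [-1.80e+02 -1.00e-01 -1.76e+02] F [-1.  -0.2 -0.3] T [ 0.03 -0.02 -0.03] op 87.9
pd 26.4 g [0.6251 0.2756 0.0291] [ 1.80e+02  1.00e-01 -1.76e+02] F [0.3 0.1 0.3] T [ 0.02 -0.   -0.  ] op 0.6
p0.018 26.8 g [0.6258 0.2633 0.0285] [ 180.    0. -176.] F [ 0.3 -0.1  0.4] T [ 0.05 -0.01 -0.01] op 0.2
p0.006 27.2 g [0.6266 0.2513 0.028 ] [ 180.   -0. -176.] F [ 0.2  0.2 -0.3] T [ 0.01 -0.01 -0.01] op 0.1
p-0.006 27.6 g [0.6274 0.2394 0.028 ] [-180.   -0. -176.] F [-0.6  0.4  0.2] T [ 0.02 -0.01  0.  ] op 0.2
p-0.018 28.0 g [0.6282 0.2274 0.028 ] [-180.    0. -176.] F [-0.7 -0.3  0.5] T [0.01 0.01 0.02] op 0.3
p-0.030 28.4 g [0.6291 0.2154 0.028 ] [-180.    0. -176.] F [-0.1  0.2  0.9] T [-0.02 -0.02  0.05] op 0.4
p-0.037 28.6 g [0.6295 0.2085 0.028 ] [-180.   -0. -176.] F [ 0.5 -1.5  0.3] T [ 0.07  0.04 -0.01] op 0.2
```

View pics/w8.png

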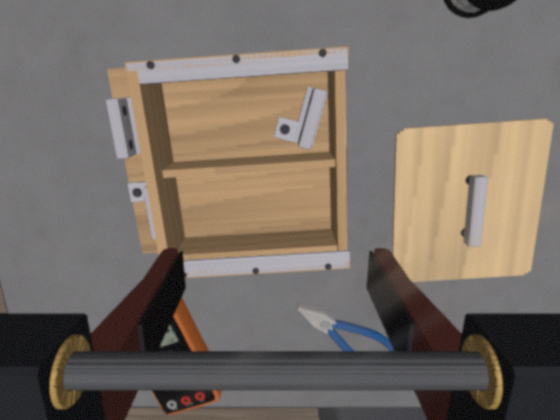

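b1 lies in the far bay at (303,118), slightly skewed. I'll give it a second push on the ear end to square it up.

Run:
```python
from pp import *
r.reach(tp(cw(.03,0),.13),[180,0,-176])
push(.027,-.005,-.041,z=.034)
view("w9",(0.54,-0.08),.38)
```

```text
pd 38.8 g [0.6076 0.2395 0.035 ] [ 1.80e+02  1.00e-01 -1.76e+02] F [-0.6  0.9  0.7] T [ 0.03 -0.02 -0.01] op 0.3
p-0.017 39.2 g [0.6083 0.2269 0.0345] [ 180.     0.  -176.1] F [-0.1 -0.6 -0.3] T [ 0.1  -0.04 -0.02] op 0.6
p-0.029 39.6 g [0.609  0.2151 0.034 ] [ 180.    -0.  -176.1] F [0.  0.5 0. ] T [ 0.04  0.02 -0.01] op 0.5
p-0.041 40.0 g [0.6099 0.2031 0.034 ] [ 180.     0.  -176.1] F [0.4 0.4 0.3] T [ 0.06  0.01 -0.08] op 0.6
```

View pics/w9.png

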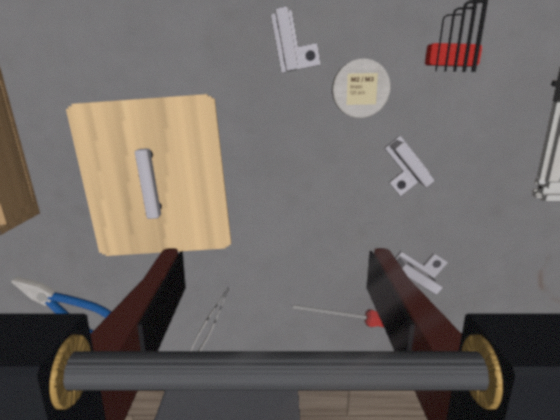

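```bash
cat >> pp.py <<'E'
def chk(d,names):
    for n in names:
        x,y,w,h=B[n];a=np.array([np.cos(np.radians(w)),np.sin(np.radians(w))]);nn=np.array([-a[1],a[0]])
        H=np.array([x,y])+a*.015+nn*(.018 if h=="L" else -.018);p=proj(d,[*H,.005])
        g=cv2.cvtColor(d["frame"],cv2.COLOR_RGB2GRAY);u,v=p.round().astype(int)
        if not(8<u<552 and 8<v<412): print(n,"out",p);continue
        w_=g[v-10:v+11,u-10:u+11].astype(float);mm=w_.min();m=w_<mm+25;yy,xx=np.nonzero(m)
        print(n,"pred",p.round(1),"dark spot",(u-10+xx.mean()).round(1),(v-10+yy.mean()).round(1),"min",mm,"n",m.sum())
E
python3 - <<'E'
from pp import *
chk(pickle.load(open("w9.pkl","rb")),["b2","b3","b4"])
E
```

```text
b2 pred [309.7  54.8] dark spot 310.0 55.2 min 57.0 n 49
b3 pred [402.  184.3] dark spot 401.0 184.4 min 57.0 n 34
b4 pred [436.9 263.3] dark spot 435.9 263.0 min 75.0 n 34
```

The ear holes are within about 1 px of where I predicted, so nothing has moved. Next is b3 (right-hand).

Run:
```python
from pp import *
pc=pick("b3",180,.037,.010)
if pc is not False:
    s=r.sense()
    if s["opening"]>.007: place(pc,.034)
view("w10",(0.56,0.22),.36)
```

```text
180 24.0 106.0
at 46.6 g [ 0.5542 -0.2052  0.0271] [179.9  -0.   42.1] F [-0.  -0.2  0.1] T [-0.06  0.11  0.02] op 87.7
grab 47.8 g [ 0.5538 -0.2051  0.026 ] [180.   -0.   42.1] F [-0.6 -0.7  0.8] T [-0.07  0.06  0.02] op 9.9
up 48.6 g [ 0.5536 -0.205   0.1287] [-179.9    0.    42.1] F [0.3 0.1 0.3] T [-0.    0.11 -0.04] op 9.5
over 50.3 g [0.6165 0.2542 0.1297] [180.   0.   4.] F [-1.2  0.  -1.2] T [-0.02  0.18 -0.03] op 9.9
70 50.8 g [0.6164 0.2546 0.0703] [180.   0.   4.] F [-0.4  0.  -0.4] T [-0.    0.12  0.04] op 10.0
low 51.6 g [0.6163 0.2551 0.0341] [180.  -0.   4.] F [-1.   0.3  0.1] T [-0.06  0.12  0.04] op 9.7
open 52.9 g [0.6162 0.255  0.034 ] [180.   0.   4.] F [ 0.2 -0.  -0.3] T [-0.07  0.23 -0.  ] op 87.9
out 53.6 g [0.6161 0.255  0.1288] [1.8e+02 1.0e-01 4.0e+00] F [-0.2 -1.  -0.2] T [-0.05  0.13  0.01] op 87.9
```

View pics/w10.png

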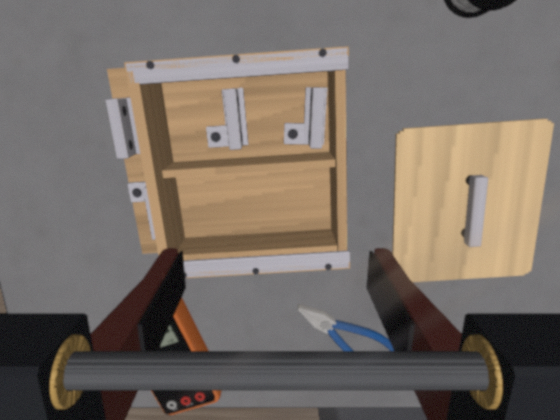

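Both right-hand brackets stand in the far bay, at (235,118) and (315,118). Check b2 and b4 again, then take b2 (left-hand).

Run:
```python
from pp import *
d=view("w11",(0.54,-0.08),.38)
chk(d,["b2","b4"])
```

```text
b2 pred [310.7  54.9] dark spot 311.0 55.3 min 60.0 n 51
b4 pred [437.9 263.7] dark spot 437.4 263.8 min 74.0 n 31
```

View pics/w11.png

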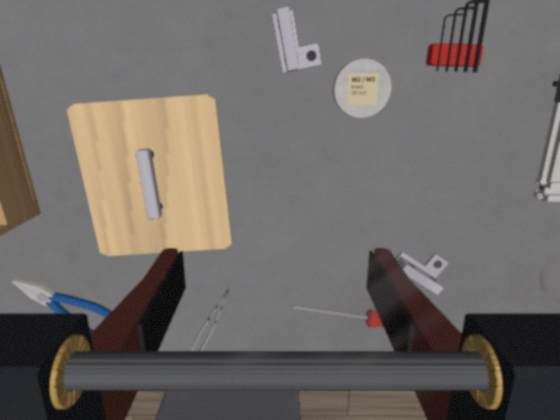

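Run:
```python
from pp import *
pc=pick("b2",0,-.037,-.006)
ok=pc is not False and r.sense()["opening"]>.007
if ok:
    place(pc,.033)
    push(-.047,.03,-.037)
    r.reach(tp(cw(-.03,0),.12),[180,0,float(r.sense()["orientation"][2])])
    push(-.027,-.005,-.041,z=.034)
view("w12",(0.54,0.22),.36)
d=view("w13",(0.54,-0.08),.38);chk(d,["b4"])
```

```text
0 -112.0 106.0
180 68.0 -74.0
at 57.0 g [ 0.659  -0.0883  0.0273] [ 1.80e+02 -1.00e-01  1.18e+01] F [-0.1  0.6 -0.3] T [-0.04  0.12 -0.01] op 87.7
grab 58.1 g [ 0.6587 -0.0882  0.026 ] [180.   -0.   11.8] F [ 0.6 -0.7 -0.4] T [-0.03  0.17  0.03] op 9.7
up 59.0 g [ 0.6585 -0.0882  0.1286] [-1.80e+02  1.00e-01  1.18e+01] F [-0.5 -0.2 -1.6] T [0.   0.16 0.01] op 9.6
over 61.1 g [0.5437 0.2337 0.1298] [-180.    -0.  -176.1] F [-1.  -1.  -1.3] T [ 0.02 -0.03 -0.02] op 9.8
70 61.6 g [0.5437 0.2338 0.0703] [-180.   -0. -176.] F [-0.6 -0.3 -1.1] T [ 0.07 -0.01 -0.03] op 9.3
low 62.4 g [0.5436 0.234  0.0331] [ 180.    0. -176.] F [1.3 0.7 0.5] T [ 0.03 -0.05 -0.02] op 9.4
open 63.7 g [0.5435 0.2339 0.033 ] [-180.    0. -176.] F [-0.5  0.3  0.3] T [ 0.03  0.03 -0.02] op 87.8
out 64.5 g [0.5433 0.2339 0.1288] [-1.80e+02 -1.00e-01 -1.76e+02] F [-0.2 -0.3  0.5] T [ 0.03 -0.01  0.01] op 88.1
pd 66.9 g [0.5314 0.2691 0.029 ] [ 1.80e+02  1.00e-01 -1.76e+02] F [ 0.3  0.3 -0.3] T [-0.01 -0.04  0.01] op 0.3
p0.018 67.3 g [0.532  0.2568 0.0285] [ 180.    0. -176.] F [ 0.4 -0.   0.6] T [ 0.03  0.01 -0.01
[... 308 characters left out ...]
] op 0.4
p-0.030 68.8 g [0.5352 0.2089 0.028 ] [-180.   -0. -176.] F [-0.1 -1.1  0.8] T [-0.01  0.   -0.03] op 0.1
p-0.037 69.1 g [0.5358 0.202  0.0281] [-180.    0. -176.] F [0.3 0.3 0.4] T [ 0.02 -0.04  0.01] op 0.5
pd 74.1 g [0.5537 0.2358 0.0349] [ 1.800e+02  1.000e-01 -1.759e+02] F [-0.4 -0.8  0.5] T [ 0.09 -0.02  0.03] op 0.4
p-0.017 74.5 g [0.5544 0.2232 0.0345] [ 180.    0. -176.] F [ 0.1 -0.7  0.2] T [ 0.03  0.01 -0.01] op 0.6
p-0.029 74.9 g [0.5551 0.2113 0.034 ] [ 180.   -0. -176.] F [ 1.6 -0.7 -0. ] T [0.06 0.   0.02] op 0.1
p-0.041 75.3 g [0.556  0.1994 0.034 ] [ 180.    0. -176.] F [0.3 0.4 1.4] T [0.06 0.01 0.  ] op 0.4
b4 pred [437.7 263.5] dark spot 436.3 263.1 min 74.0 n 36
```

View pics/w12.png

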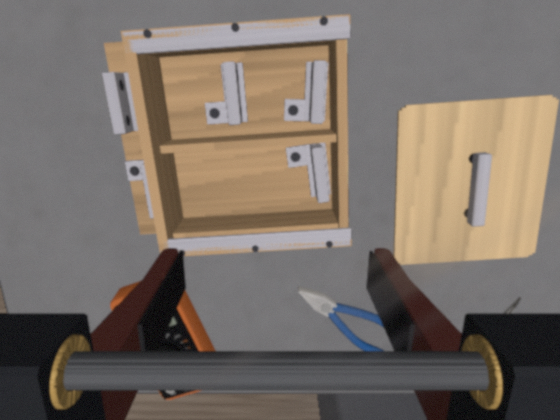

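View pics/w13.png

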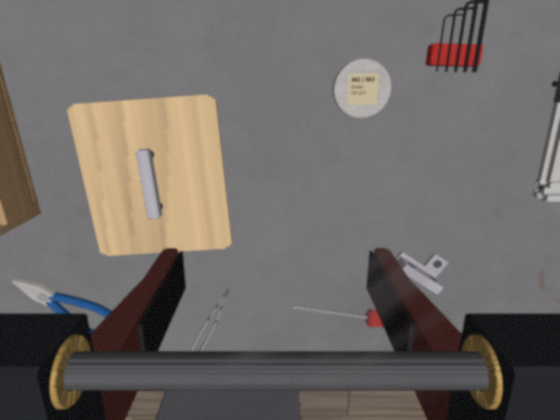

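b2 sits in the near bay at (318,172), and b4 has not moved. Check b4's shifted finger footprint before picking it.

Run:
```python
from fp import *
d=pickle.load(open("w2.pkl","rb"));im=cv2.cvtColor(d["frame"],cv2.COLOR_RGB2BGR)
for F in fingers("b4"):
    for z in (.008,.02): cv2.polylines(im,[np.array([proj(d,[*p,z]) for p in F]).astype(int)],True,(0,255,0),1)
cv2.imwrite("pics/fp2.png",cv2.resize(im[170:310,240:440],None,fx=3.5,fy=3.5))
```

```text
(no output)
```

View pics/fp2.png

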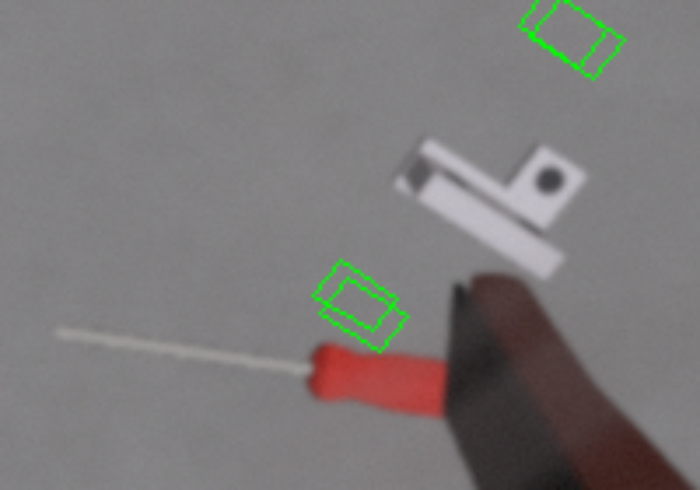

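The finger box almost touches the red handle at (365,350). Increase the normal offset to 12 mm, then pick.

```bash
sed -i 's/"b4":(-.012,.006)/"b4":(-.012,.012)/' b.py
python3 - <<'E'
from pp import *
pc=pick("b4",0,-.037,.010)
snap("side","s14");snap("scene","c14")
if pc is not False and r.sense()["opening"]>.007:
    place(pc,.036)
view("w14",(0.54,0.22),.36)
view("w15",(0.52,-0.08),.38)
E
```

```text
180 3.0 -72.0
at 83.7 g [ 0.4555 -0.2212  0.0269] [179.9  -0.   57.2] F [-0.1 -0.4  0.1] T [-0.04  0.11  0.03] op 87.7
grab 84.9 g [ 0.4552 -0.221   0.026 ] [-180.     0.    57.2] F [ 0.2 -1.1 -0.3] T [-0.07  0.13  0.04] op 10.1
up 85.8 g [ 0.455  -0.2209  0.1289] [-179.9    0.    57.2] F [ 0.1  1.  -0.6] T [-0.07  0.04  0.03] op 9.9
over 87.5 g [0.5307 0.2483 0.1298] [-180.    -0.  -176.1] F [-0.2  0.4 -0.2] T [0.04 0.03 0.02] op 9.8
70 88.1 g [0.5306 0.2488 0.0703] [-180.   -0. -176.] F [-0.3  0.1 -0. ] T [ 0.07  0.03 -0.01] op 9.9
low 88.8 g [0.5305 0.2491 0.036 ] [-180.   -0. -176.] F [-0.2  0.4 -1.2] T [-0.02  0.01  0.05] op 9.6
open 90.1 g [0.5304 0.2491 0.036 ] [-180.    0. -176.] F [ 1.1  0.3 -0.7] T [-0.01  0.06 -0.03] op 87.8
out 90.9 g [0.5303 0.249  0.1289] [-1.80e+02 -1.00e-01 -1.76e+02] F [ 0.1 -0.6 -0.2] T [0.03 0.06 0.  ] op 88.3
```

View pics/w14.png

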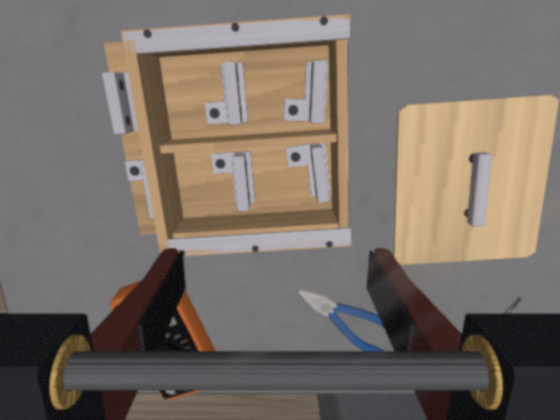

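View pics/w15.png

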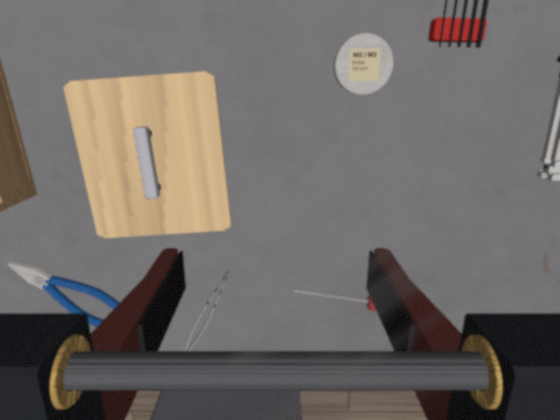

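All four brackets stand in their own bays: far at (235,93) and (315,93), near at (243,182) and (318,172). The rest of the desk is unchanged. Now fetch the lid.

Run:
```python
from h import *
d=__import__("pickle").load(open("w15.pkl","rb"))
hsv=cv2.cvtColor(d["frame"],cv2.COLOR_RGB2HSV);m=((hsv[...,1]<40)&(hsv[...,2]>110)).astype(np.uint8)
k=np.zeros_like(m);k[115:215,120:175]=m[115:215,120:175]
c=max(cv2.findContours(k,0,2)[0],key=cv2.contourArea);rr=cv2.minAreaRect(c);P=np.array([ray(d,*p,.024) for p in cv2.boxPoints(rr)])
print(ray(d,*rr[0],.024).round(4),[np.linalg.norm(P[i+1]-P[i]).round(4) for i in(0,1)],[np.degrees(np.arctan2(*(P[i+1]-P[i])[[1,0]])).round(1) for i in (0,1)])
L=(0.535,0.04)
r.reach(tp(L,.10),[180,0,CY]);r.servo_line(tp(L,.027),speed=.1);st()
r.grab(30);st("grip")
r.servo_line(tp(L,.077),speed=.1);st("up")
r.servo_line(tp(cw(0,-.17),.077),speed=.12);st("pre")
snap("side","s16");snap("scene","c16")
```

```text
[0.5362 0.0387 0.024 ] [np.float64(0.0132), np.float64(0.0656)] [np.float64(-79.7), np.float64(-175.1)]
 96.4 g [0.5353 0.0399 0.0278] [ 1.8e+02 -1.0e-01  4.0e+00] F [ 0.  -0.6  0. ] T [0.02 0.18 0.03] op 88.0
grip 97.5 g [0.535 0.04  0.027] [180.   0.   4.] F [ 0.1 -0.6 -0.3] T [-0.01  0.13 -0.01] op 11.9
up 98.2 g [0.5349 0.04   0.0767] [-180.    0.    4.] F [ 0.   0.1 -2. ] T [-0.08  0.22 -0.03] op 11.9
pre 98.9 g [0.5916 0.0728 0.0763] [1.8e+02 1.0e-01 4.0e+00] F [ 0.2  0.1 -2. ] T [-0.05  0.11  0.01] op 11.8
```

View pics/s16.png

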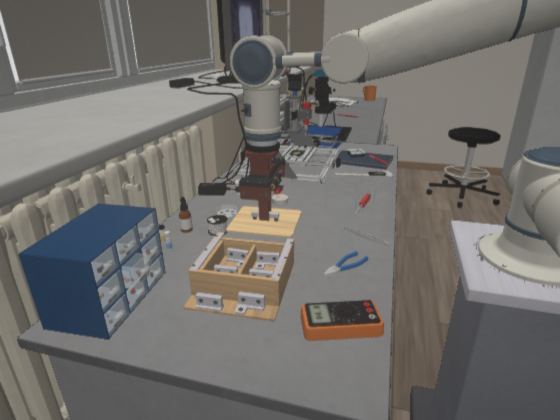

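The lid is held level in front of the case at (265,220). Slide it in, watching the forces.

Run:
```python
from h import *
r.servo_line(tp(cw(0,-.17),.0775),speed=.03)
for y in (-.155,-.14,-.125,-.10,-.06,-.02,-.005,0):
    r.servo_line(tp(cw(0,y),.0775),speed=.08);s=st(str(y))
    if np.linalg.norm(s["contact_force"][:2])>8 or abs(s["torque"]).max()>1.0 or s["opening"]<.011: print("STOP");break
snap("side","s17")
```

```text
-0.155 99.6 g [0.5907 0.0887 0.0775] [180.    0.    4.1] F [-0.3 -0.3 -1.6] T [-0.03  0.13  0.02] op 11.9
-0.14 99.9 g [0.5897 0.1035 0.0775] [180.    0.    4.1] F [ 0.9 -0.4 -1.9] T [ 0.01  0.15 -0.01] op 11.9
-0.125 100.3 g [0.5886 0.1184 0.0775] [180.    0.    4.1] F [-0.3 -0.2 -1.7] T [-0.06  0.18  0.02] op 11.7
-0.1 100.7 g [0.5869 0.1433 0.0775] [180.    0.    4.1] F [ 0.3 -0.5 -0.7] T [-0.07  0.14 -0.06] op 11.3
-0.06 101.4 g [0.5841 0.1829 0.0774] [180.   0.   4.] F [ 0.1  0.3 -1.5] T [0.   0.17 0.01] op 11.4
-0.02 102.0 g [0.5813 0.2228 0.0774] [180.   0.   4.] F [-0.3 -0.4 -1.3] T [0.01 0.11 0.05] op 11.8
-0.005 102.4 g [0.5803 0.238  0.0775] [180.   0.   4.] F [ 0.3 -1.  -0.6] T [-0.03  0.18  0.  ] op 11.6
0 102.6 g [0.58   0.2427 0.0775] [180.   0.   4.] F [-0.2  0.6 -1.2] T [ 0.    0.14 -0.05] op 11.4
```

View pics/s17.png

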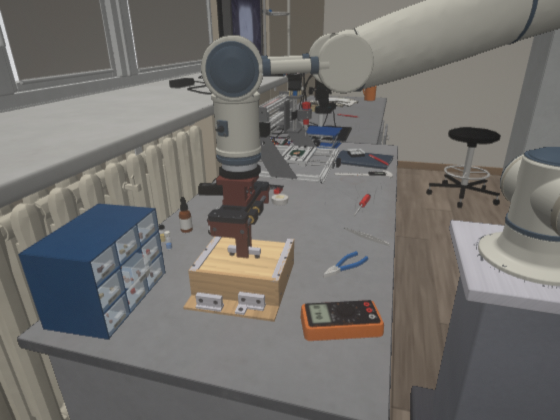

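Run:
```python
from h import *
for z in (.075,.073,.071,.0705):
    r.servo_line(tp(cw(0,0),z),speed=.02);s=st(str(z))
    if s["contact_force"][2]>8: print("STOP");break
else:
    # nudge both ways to feel the play
    for y in (.002,-.002,0):
        r.servo_line(tp(cw(0,y),.0705),speed=.02);st("n%.3f"%y)
```

```text
0.075 103.0 g [0.5799 0.2424 0.0747] [180.   0.   4.] F [ 0.2 -0.1 -2.3] T [-0.05  0.11 -0.01] op 12.1
0.073 103.2 g [0.5799 0.2424 0.0727] [180.   0.   4.] F [-1.  -0.8 -1.6] T [-0.08  0.13  0.02] op 11.9
0.071 103.5 g [0.58   0.2425 0.071 ] [-180.   -0.    4.] F [-0.9  0.2 -0.1] T [-0.02  0.12 -0.03] op 11.8
0.0705 103.7 g [0.58   0.2425 0.071 ] [-180.   -0.    4.] F [-2.1 -0.3  2.4] T [-0.11  0.49 -0.02] op 11.9
n0.002 104.0 g [0.58  0.244 0.071] [179.9  -0.    4. ] F [-1.1 -5.   4.3] T [-0.79  0.38 -0.04] op 11.6
n-0.002 104.3 g [0.5803 0.241  0.071 ] [-1.799e+02 -1.000e-01  4.000e+00] F [-0.3  2.9  3.4] T [0.29 0.18 0.07] op 11.3
n0.000 104.5 g [0.5802 0.2423 0.071 ] [ 1.8e+02 -1.0e-01  4.0e+00] F [ 0.2 -0.9  6.1] T [-0.17  0.17  0.02] op 11.4
```

The lid is seated: it bottoms at grasp height 0.071, the same as at the start, and stops at about ±1.5 mm in y. Release and check.

Run:
```python
from pp import *
r.let_go();st()
r.servo_line(tp(cw(0,0),.13),speed=.12)
d=view("w20",(0.56,0.26),.36);st()
hsv=cv2.cvtColor(d["frame"],cv2.COLOR_RGB2HSV);m=((hsv[...,1]<60)&(hsv[...,2]>110)).astype(np.uint8)
k=np.zeros_like(m);k[120:235,225:370]=m[120:235,225:370]
c=max(cv2.findContours(k,0,2)[0],key=cv2.contourArea);rr=cv2.minAreaRect(c);print(rr,ray(d,*rr[0],.068).round(4))
r.reach([0.40,-0.05,0.40],[180,0,0])
snap("side","s21");snap("scene","c21");view("w22",(0.50,-0.12),.40)
```

```text
105.8 g [0.58   0.2425 0.0705] [-180.   -0.    4.] F [-0.8  0.2 -0.7] T [-0.03  0.12 -0.03] op 87.6
 106.9 g [0.5599 0.2601 0.1959] [1.8e+02 1.0e-01 0.0e+00] F [ 0.5  0.8 -0.6] T [ 0.04  0.11 -0.02] op 87.8
((299.9311218261719, 172.4160614013672), (87.35225677490234, 17.114267349243164), 87.51044464111328) [0.5817 0.2433 0.068 ]
```

View pics/w20.png

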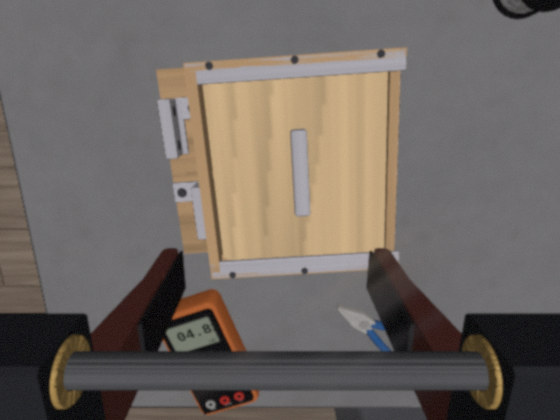

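View pics/s21.png

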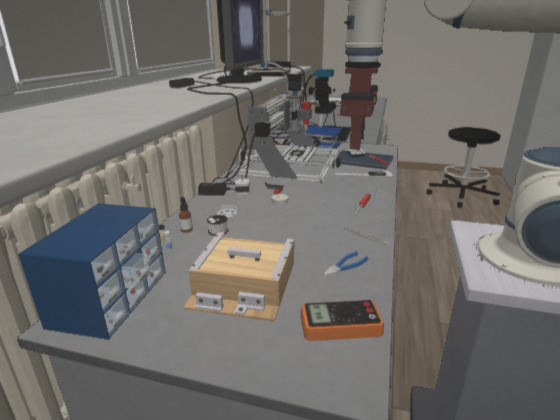

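View pics/w22.png

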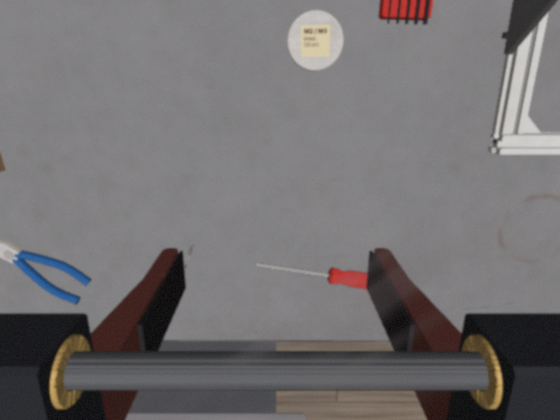

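The lid's handle is back at (300,172), against (298,174) at the start, and it lies behind the lip. The dish, driver, hex keys and cutters are in the same pixels as before, and no bracket is left on the desk. Hand in.

Run:
```python
from h import *
st();print(r.hand_in())
```

```text
108.9 g [ 0.5001 -0.1195  0.2368] [-1.8e+02  1.0e-01  0.0e+00] F [-0.9 -0.7 -0.2] T [-0.01  0.16 -0.01] op 88.0
the job is handed in; nothing more can be done
None
```

The job is handed in at 109 s: all four brackets on the desk are in the bays of their own hand, and the lid is back home behind the lip.

- **Lid out:** I lifted it 6 mm over the lip, slid it right out and laid it on clear desk.
- **Brackets:** the samples showed the bay nearer the robot is for left-hand ones. Two left-hand brackets went there and two right-hand ones went in the far bay. I pushed the first one in each bay to its end to make room for the second. All four were standing in the last picture before closing.
- **Lid back:** it slid in with side forces of about 1 N and bottomed at the same height as at the start. It stopped at about ±1.5 mm in y, which is the play expected behind the lip. The handle was measured 1 mm from its first position.
- **Rest of the desk:** the last pictures show no brackets left. The dish, driver, hex keys and cutters look unmoved; I did not measure the tin and spool again.
- **Disturbances:** I saw no sign of a knocked bracket or of the grip slackening, and none of my checks failed or disagreed.

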